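# Park a free-running kitchen swing shelf at its blue tab

## Task

The heavy white swing shelf that carries the vial racks turns on its pivot with hardly any friction, coasts on for a long time once it moves, and bounces off anything held in its way. Pushing it lightly and only on the green sprung bump bars on its two sides, swing it slowly round until its orange nose points at the blue tab on the counter and bring it to a standstill there, so that it stays by itself for a few seconds with your hand off it. Never let it race or run into an end stop, do not touch the rest of the shelf or the racks, and leave the mug, the jar and the spare rack where they are.

Things in the scene. Friction and masses are not known exactly. Their poses are not given: they have to be found in the camera images.
- pivot: Steel disc, 170 mm across and 26 mm high, fixed to the counter on the far side of the work; origin on the vertical pivot axis at counter height. It stands somewhere else and is turned a little each time. With the shelf joint at 0 the shelf points along the pivot's -x, roughly at the robot.
- shelf (a joint): Angle of the shelf about the vertical pivot axis (rad), 0 = along the pivot's -x; grows as the nose moves to the robot's right (-y). End stops at -0.80 and +0.85. Starts at rest at -0.64 to -0.38. Viscous damping 0.035 N m s/rad, dry friction 0.0008 N m, moment of inertia nominally 0.275 kg m2 (-30 to +35 %): left alone it coasts with a time constant of about 7.5 s.
- deck: The shelf proper, about 6 kg; do not touch: white box with wooden top, 204 mm wide, from 75 mm behind the pivot axis to the nose 370 mm in front, 30 to 102 mm above the counter. Two vial racks fixed along its middle: 80 mm wide, up to 154 mm high, 75 to 305 mm in front of the axis. Origin on the pivot axis at counter height; nose towards its -x, z up.
- bar_plus: Green bump bar on the shelf's +y side (the robot's left); pushing it inward increases the angle. Springs out, 40 N/m, lightly damped, gives way up to 20 mm and throws the shelf back from anything it runs into. Upright face 225 to 355 mm in front of the pivot axis, 34 to 94 mm above the counter. Origin on the pivot axis at counter height, axes as the deck's.
- bar_plus_face (a point): Middle of the face of the plus bar, 290 mm in front of the pivot axis, 130 mm from the shelf's centre line (28 mm proud of the wooden top's edge; 260 mm over both bars, too wide to grip), 64 mm above the counter; the face looks along the deck's +y.
- bar_minus: Green bump bar on the shelf's -y side (the robot's right); pushing it inward decreases the angle. Springs out, 40 N/m, lightly damped, gives way up to 20 mm and throws the shelf back from anything it runs into. Upright face 225 to 355 mm in front of the pivot axis, 34 to 94 mm above the counter. Origin on the pivot axis at counter height, axes as the deck's.
- bar_minus_face (a point): Middle of the face of the minus bar, 290 mm in front of the pivot axis, 130 mm from the shelf's centre line (28 mm proud of the wooden top's edge; 260 mm over both bars, too wide to grip), 64 mm above the counter; the face looks along the deck's -y.
- nose (a point): Middle of the nose edge of the wooden top, at the end of the orange line, 370 mm from the pivot axis, 102 mm above the counter; axes as the deck's.
- tab (a point): Centre of the blue tab, a strip of 50 x 26 x 2 mm stuck on the counter 395 mm from the pivot axis, its length and its x axis pointing at that axis. The shelf is in place when its nose lies on the line from the pivot axis to the tab, at a shelf angle of 0 to 0.45.
- mug: Blue mug, 80 mm wide, 90 mm high, standing on the counter to the robot's right; origin under its centre. Leave alone.
- jar: Amber jar, 70 mm wide, 110 mm high, to the robot's left; origin under its centre. Leave alone.
- spare_rack: White spare vial rack, 190 x 75 x 30 mm, lying on the counter to the robot's left; origin under its centre. Leave alone.

How it is judged:
By the outcome, as a careful person would: the job done as asked, in the order asked, and still so for the second after the job is handed in, with the robot touching nothing.
It also fails if it takes over 45 s, if anything falls off the work surface, if the arm or the gripper's body presses on something with over 40 N, if the wrist force passes 120 N, or if a joint passes its speed limit or range.

## Robot

A 6-joint arm with a two-finger parallel gripper is mounted at the origin on the work surface. World frame = base frame: x ahead of the robot, y to its left, z up, the work surface at z = 0. Lengths are in m, angles in rad, forces in N, time in s.
With the tool pointing down it reaches from about 0.375 to 0.975 m from the base axis. Payload 3.8 kg.
Tool frame: the origin (TCP) lies at the very end of the fingers, on their centre line; the grasp point (between the pads) lies 19 mm behind it (grip_point_offset is the distance from the TCP to the grasp point, in m); z points along the fingers, x is the direction in which the jaws open and shut, and the axes are right-handed (so a half turn about z gives the same grasp; the last joint's range is limited). The gripper opens to 85 mm and grips with 20 to 120 N. Pads are 22 mm wide; open, the fingers measure 114 mm over their backs; the gripper's body (76 mm by 85 mm) begins 54 mm behind the grasp point. The pads swing forward as they close: fully open they stand 13 mm farther back than shut.
Start: joints at [1.214, 0.264, 1.604, -0, 1.274, -0.037], TCP at [0.212, 0.641, 0.231] pointing down, gripper open.
Joint ranges: [-2.63, 2.63], [-0.94, 2.18], [0.31, 2.57], [-1.31, 4.45], [0, 2.66], [-2.55, 2.55]. Speed limits (rad/s): [2.57, 2.57, 3.14, 3.14, 3.14, 3.14].

## Interface

Orientations are given as [roll, pitch, yaw] about the fixed x, y, z axes, in that order (R = Rz(yaw) Ry(pitch) Rx(roll)).
In Python, from bench import * gives the robot as it stands.
- The arm moves only by the tool send_rows, never from a script. Its argument "moves" is a list of rows, each an object with "translation": the shift along the tool's x, y, z in m, a list of three; "angular": the turn, a rotation vector about the tool's x, y, z in degrees, a list of three. In form: [{"translation": [x, y, z], "angular": [wx, wy, wz]}, ...]. A call has 1 to 20 rows; each row shifts and turns the pose as measured when the row begins, along the tool's axes as they then stand; what a row does not reach is not made up. A row lasts 1/12 s, in which the tool goes at most 41.7 mm and 7.16 degrees, less where a joint would pass 70% of its speed; a pose out of reach is approached as far as the arm can. A call with a gripper value outside its range is refused whole. "gripper" is the opening in per cent of the stroke, from 0 (shut) to 100 (fully open), set as the call begins (left out, the last holds). The fingers move at their own pace and stop on an object; "grip_force" is the grip in N (left out, the last holds). Time passes only in rows, so rows that do not move let the fingers close. It gives the time, the measured TCP pose, the force and the opening at its end, in the units of the state.
- get_obs(): the state, without advancing time (a new reading comes with each control period).
- capture(name): name is "side" or "top" or "wrist"; returns a dict with "frame" (400x640x3 uint8, red, green, blue), "depth" (400x640 float32, m along the optical axis (not along the pixel's ray), 0 where there is no reading), "vertical_fov" (degrees; the focal length in pixels is half the picture's height over the tangent of half this angle, whatever the lens; pixels are square), "cx", "cy" (the principal point, pixels), "eye" and "orientation" of the camera in the world. Camera axes: x right, y down, z forward; pixel columns grow to the right and rows downward; lengths in m; the calibration is good to about 2 mm. The wrist camera is an equidistant fisheye: a pixel r from the principal point sees the ray r / f radians off the axis. A picture is of the moment at which its call begins.
- hand_in(): hands the job in, once; it reports no verdict.
The state is a dict: "time": time; "joints": joint angles; "qvel": joint speeds; "joint_efforts": joint torques, N m; "position": TCP position; "tool_rot": TCP orientation; "ft_force": force on the tool from outside, world axes, zero at the start; "ft_torque": the same for the moment, N m; "width": finger opening in m.
Only numpy, scipy, OpenCV 4.12 (cv2) and the standard library are available. Lean on these libraries where they do the work, as an engineer would, in place of code of your own. Each camera call takes 0.05 s, during which the arm holds its last target. There are 200 camera calls.

## Working session

There is one attempt and no reset: what is moved stays moved. The work goes in short steps, Python scripts to look and compute and a tool call to move; the robot and the scene stay as the last step left them, time stands still between calls to the robot, and variables do not carry over. Pictures are saved under pics/ and viewed, about 8 in all and at most 12, crops included, and the job is handed in when it is done.

Besides the shell and the picture viewer there is one more tool, called after ">>>" in YAML: its name, and indented under it one key for each argument. send_rows: Moves the arm, as the interface text tells. Its arguments: {"type":"object","properties":{"moves":{"type":"array"},"gripper":{"type":"number"},"grip_force":{"type":"number"}},"required":["moves"]}

```bash
mkdir -p pics; ls; cat > h.py <<'E'
from bench import *
import numpy as np, cv2
from scipy.spatial.transform import Rotation as R
def snap(n,fn=None):
    c=capture(n)
    if fn: cv2.imwrite('pics/'+fn,c['frame'][...,::-1])
    return c
E
python3 - <<'E'
from h import *
for n in ('top','side'):
    c=snap(n,n+'0.png'); print(n,c['eye'],c['orientation'],c['vertical_fov'],c['cx'],c['cy'])
o=get_obs(); print(o)
E
```

```text
pics
top [0.41990096 0.01533761 1.11686324] [-3.04575546 -0.0203576  -1.57069743] 56.81061738991659 323.7701447966035 199.0227990044764
side [ 0.10386751 -0.69736717  0.83562367] [-2.29537133  0.00595905 -0.5453664 ] 55.03377345491137 324.3340499875103 198.69904263264542
{'time': 0.1, 'joints': array([ 1.21405291e+00,  2.64704631e-01,  1.60520564e+00,  1.28965820e-05,
        1.27372103e+00, -3.68887691e-02]), 'qvel': array([-0.00132671, -0.00281119, -0.00291744, -0.00034532, -0.00084208,
       -0.00099302]), 'joint_efforts': array([ 1.46323064e-04, -5.16702569e+01, -3.68588948e+01, -7.41740655e-05,
        6.23510961e-03, -6.82411866e-06]), 'position': array([0.21200256, 0.64015824, 0.23008563]), 'tool_rot': array([-3.14150515e+00,  2.03680269e-03,  1.25093798e+00]), 'ft_force': array([0.27681254, 0.76956033, 0.68663279]), 'ft_torque': array([-0.02228037, -0.0551145 , -0.09036194]), 'width': 0.08509145122623187}
```

View pics/top0.png

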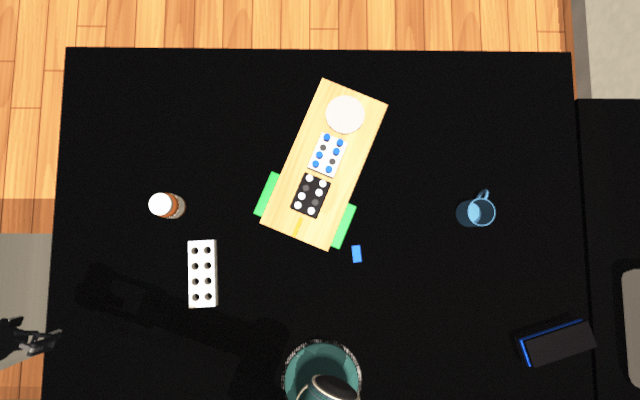

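View pics/side0.png

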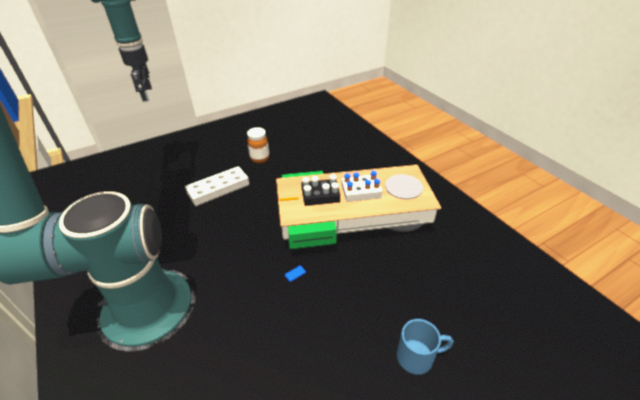

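Both views show the shelf swung to the robot's left. In the top view the disc over the pivot is at (345,114), the nose at (296,236), the tab at (357,254), and the green bars at (267,195) and (343,226). The jar and spare rack lie at the left and the mug at the right.

```bash
cat >> h.py <<'E'
def K(c): return c['frame'].shape[0]/2/np.tan(np.radians(c['vertical_fov']/2))
def cast(c,p,z):
    p=np.atleast_2d(np.asarray(p,float)); f=K(c)
    d=np.c_[(p[:,0]-c['cx'])/f,(p[:,1]-c['cy'])/f,np.ones(len(p))]
    M=R.from_euler('xyz',c['orientation']).as_matrix(); d=d@M.T; e=np.array(c['eye'])
    return e+d*((z-e[2])/d[:,2])[:,None]
def hsv(c): return cv2.cvtColor(c['frame'],cv2.COLOR_RGB2HSV)
def blobs(m,amin=30):
    n,l,s,cen=cv2.connectedComponentsWithStats(m.astype(np.uint8))
    return sorted([(s[i,4],cen[i],l==i) for i in range(1,n) if s[i,4]>=amin],key=lambda t:-t[0])
E
python3 - <<'E'
from h import *
for n in ('top','side'):
    c=capture(n); h=hsv(c); H,S,V=[h[...,i].astype(int) for i in range(3)]
    print(n)
    for nm,m,z in (('blue',(H>100)&(H<125)&(S>170)&(V>120),.002),('green',(H>45)&(H<80)&(S>120)&(V>60),.094),('orange',(H>10)&(H<22)&(S>190)&(V>180),.102),('wood',(H>8)&(H<28)&(S>60)&(S<190)&(V>150),.102)):
        for a,cen,l in blobs(m,25)[:4]:
            ys,xs=np.nonzero(l); r=cv2.minAreaRect(np.c_[xs,ys].astype(np.float32)); 
            b=cast(c,cv2.boxPoints(r),z)
            print(nm,a,cen.round(1),'w',cast(c,cen,z)[0].round(4),'box',b[:,:2].round(3).tolist(), 'z~',np.round([ (np.array(c['eye'])+ (cast(c,cen,z)[0]-c['eye'])*1)[2]],3))
    if n=='top':
        m=(S<40)&(V>180); 
        for a,cen,l in blobs(m,60)[:6]: print('white',a,cen,cast(c,cen,.105)[0].round(4), 'depth',np.median(c['depth'][l]))
E
```

```text
top
blue 75 [525.  352.5] w [ 0.0745 -0.6     0.002 ] box [[0.11, -0.585], [0.113, -0.593], [0.037, -0.616], [0.034, -0.607]] z~ [0.002]
green 185 [266.  187.5] w [0.5502 0.1551 0.094 ] box [[0.479, 0.194], [0.6, 0.142], [0.59, 0.119], [0.469, 0.171]] z~ [0.094]
green 97 [346.6 227. ] w [ 0.4408 -0.0686  0.094 ] box [[0.388, -0.025], [0.509, -0.076], [0.499, -0.1], [0.378, -0.048]] z~ [0.094]
wood 38795 [214.   55.9] w [0.9261 0.3073 0.102 ] box [[1.086, 0.919], [1.109, -0.717], [0.424, -0.674], [0.424, 0.864]] z~ [0.102]
wood 6815 [319.3 164.2] w [0.6147 0.007  0.102 ] box [[0.451, 0.173], [0.871, 0.007], [0.788, -0.189], [0.374, -0.016]] z~ [0.102]
wood 882 [ 31.4 377.3] w [0.0511 0.7537 0.102 ] box [[0.0, 0.781], [0.113, 0.782], [0.109, 0.728], [-0.004, 0.728]] z~ [0.102]
wood 647 [  9.5 381.5] w [0.041  0.8086 0.102 ] box [[0.09, 0.837], [0.09, 0.786], [-0.002, 0.779], [-0.002, 0.829]] z~ [0.102]
white 1551 [201.17343649 273.46292714] [0.3162 0.3233 0.105 ] depth 1.0650297
white 1186 [344.7301855  113.96037099] [ 0.7579 -0.0642  0.105 ] depth 1.038127
white 820 [327.22317073 154.
[... 631 characters left out ...]
.126], [0.472, 0.176]] z~ [0.094]
orange 48 [256.9 142.3] w [0.4841 0.3877 0.102 ] box [[0.464, 0.41], [0.514, 0.394], [0.504, 0.368], [0.455, 0.383]] z~ [0.102]
wood 21514 [509.9 188. ] w [ 1.023  -0.2341  0.102 ] box [[0.886, 0.581], [1.525, 1.117], [1.167, -0.633], [0.893, -0.666]] z~ [0.102]
wood 4589 [351.9 199.2] w [ 0.5965 -0.0301  0.102 ] box [[0.451, 0.174], [0.928, -0.021], [0.78, -0.197], [0.372, -0.021]] z~ [0.102]
wood 1127 [ 27.  132.4] w [-0.1971  0.886   0.102 ] box [[-0.245, 1.26], [-0.172, 1.231], [-0.173, 0.609], [-0.228, 0.634]] z~ [0.102]
wood 192 [ 55.3 156.3] w [-0.1198  0.6633  0.102 ] box [[-0.145, 0.715], [-0.104, 0.724], [-0.096, 0.619], [-0.134, 0.612]] z~ [0.102]
```

```bash
cat >> h.py <<'E'
PIV=np.array([.756,-.062])
def shelf(c,piv=None):
    """heading phi (deck x axis) from wood top; also nose mid"""
    h=hsv(c); H,S,V=[h[...,i].astype(int) for i in range(3)]
    m=((H>8)&(H<28)&(S>60)&(V>120)).astype(np.uint8)
    ys,xs=np.nonzero(m); w=cast(c,np.c_[xs,ys],.102)[:,:2]
    k=np.hypot(*(w-PIV).T)<.40; m2=np.zeros_like(m); m2[ys[k],xs[k]]=1
    b=blobs(m2,300)[0]; ys,xs=np.nonzero(b[2]); w=cast(c,np.c_[xs,ys],.102)[:,:2]
    (cx,cy),(a,bb),_=r=cv2.minAreaRect((w*1000).astype(np.float32))
    p=cv2.boxPoints(r)/1000; e=[p[1]-p[0],p[2]-p[1]]; L=e[int(np.hypot(*e[1])>np.hypot(*e[0]))]
    if L[0]<0:L=-L
    u=L/np.hypot(*L); cen=np.array([cx,cy])/1000
    return np.arctan2(u[1],u[0]), cen-u*max(a,bb)/2000, cen-u*max(a,bb)/2000+.37*u, (a,bb)
E
python3 - <<'E'
from h import *
for n in ('top','side'):
    c=capture(n); print(n,shelf(c))
    h=hsv(c); H,S,V=[h[...,i].astype(int) for i in range(3)]
    for a,cen,l in blobs((H>95)&(H<130)&(S>120)&(V>60),20):
        w=cast(c,cen,.002)[0]
        if np.hypot(*(w[:2]-PIV))<.45: 
            ys,xs=np.nonzero(l); print(a,cen,w,(cv2.minAreaRect((cast(c,np.c_[xs,ys],.002)[:,:2]*1000).astype(np.float32))), np.arctan2(*(PIV-w[:2])[::-1]))
E
```

```text
top (np.float32(-1.5601286), array([1.0202041 , 0.28598195]), array([ 1.02415113, -0.08399698]), (152.7227020263672, 696.103515625))
185 [356.32972973 253.38378378] [ 0.36388416 -0.10481586  0.002     ] ((364.0903015136719, -104.76189422607422), (53.97396469116211, 30.172130584716797), 5.866796016693115) 0.10876097684523386
33 [326.42424242 136.87878788] [ 0.71936514 -0.01550661  0.002     ] ((719.0018310546875, -15.742868423461914), (18.89990234375, 15.406254768371582), 0.002261294750496745) -0.9034410145928342
33 [335.81818182 151.03030303] [ 0.67516986 -0.044326    0.002     ] ((675.2806396484375, -43.34990692138672), (15.360527992248535, 18.788116455078125), 89.79449462890625) -0.21526806596217213
31 [339.51612903 142.38709677] [ 0.70228144 -0.0557971   0.002     ] ((703.4905395507812, -55.75534439086914), (15.40804672241211, 18.88227081298828), 89.80935668945312) -0.11496117833905582
31 [328.4516129  168.90322581] [ 0.61953519 -0.0216415   0.002     ] ((620.0062866210938, -21.034610748291016), (17.447521209716797, 15.254152297973633), 44.7514762878418) -0.2875466310990997
29 [318.96551724 154.51724138] [0.66405564 0.00738637 0.002     ] ((664.1221313476562, 5.760800838470459), (15.570962905883789, 15.3333158493042), 0.25246816873550415) -0.6464743360593188
29 [315.27586207 163.4137931 ] [0.63637092 0.01862442 0.002     ] ((636.1122436523438, 17.93853759765625), (15.494922637939453, 15.284700393676758), 0.22336752712726593) -0.5930302652874344
side (np.float32(-1.5701303), array([1.02329137, 0.31202635]), array([ 1.02353781, -0.05797357]), (264.7371520996094, 747.4357299804688))
233 [294.8111588 273.       ] [ 0.36411649 -0.10577828  0.002     ] ((364.474609375, -105.54093933105469), (58.324134826660156, 36.18558883666992), 5.420815944671631) 0.11125120859141076
```

```bash
sed -i 's/k=np.hypot(\*(w-PIV).T)<.40/k=(np.hypot(*(w-PIV).T)<.40)\&(w[:,0]<.885)/' h.py; cat >> h.py <<'E'
def say(c=None):
    c=c or capture('top'); s=shelf(c); print(round(get_obs()['time'],2),'phi',round(float(s[0]),4),'nose',s[1].round(4),'piv',s[2].round(4),np.round(s[3],0)); return s
def rows(pos,yaw,n):
    o=get_obs(); p=o['position']; y=o['tool_rot'][2]; d=(np.array(pos)-p)/n; dy=(yaw-y)/n
    for i in range(n):
        a=y+dy*i; t=[d[0]*np.cos(a)+d[1]*np.sin(a), d[0]*np.sin(a)-d[1]*np.cos(a), -d[2]]
        print(np.round(t,3).tolist(),round(float(-np.degrees(dy)),1))
E
python3 - <<'E'
from h import *
say(); say(capture('side')); rows([.555,.214,.2],-.386,16)
E
```

```text
0.35 phi -0.3945 nose [0.4124 0.0792] piv [ 0.754 -0.063] [206. 450.]
0.4 phi -0.3937 nose [0.4115 0.0774] piv [ 0.7532 -0.0645] [215. 453.]
[-0.019, 0.029, 0.002] 5.9
[-0.016, 0.03, 0.002] 5.9
[-0.012, 0.032, 0.002] 5.9
[-0.009, 0.033, 0.002] 5.9
[-0.006, 0.034, 0.002] 5.9
[-0.002, 0.034, 0.002] 5.9
[0.001, 0.034, 0.002] 5.9
[0.005, 0.034, 0.002] 5.9
[0.008, 0.033, 0.002] 5.9
[0.012, 0.032, 0.002] 5.9
[0.015, 0.031, 0.002] 5.9
[0.018, 0.029, 0.002] 5.9
[0.021, 0.027, 0.002] 5.9
[0.023, 0.025, 0.002] 5.9
[0.026, 0.022, 0.002] 5.9
[0.028, 0.02, 0.002] 5.9
```

>>> send_rows:
  moves:
    - {"translation": [-0.019, 0.029, 0.002], "angular": [0, 0, 5.9]}
    - {"translation": [-0.016, 0.03, 0.002], "angular": [0, 0, 5.9]}
    - {"translation": [-0.012, 0.032, 0.002], "angular": [0, 0, 5.9]}
    - {"translation": [-0.009, 0.033, 0.002], "angular": [0, 0, 5.9]}
    - {"translation": [-0.006, 0.034, 0.002], "angular": [0, 0, 5.9]}
    - {"translation": [-0.002, 0.034, 0.002], "angular": [0, 0, 5.9]}
    - {"translation": [0.001, 0.034, 0.002], "angular": [0, 0, 5.9]}
    - {"translation": [0.005, 0.034, 0.002], "angular": [0, 0, 5.9]}
    - {"translation": [0.008, 0.033, 0.002], "angular": [0, 0, 5.9]}
    - {"translation": [0.012, 0.032, 0.002], "angular": [0, 0, 5.9]}
    - {"translation": [0.015, 0.031, 0.002], "angular": [0, 0, 5.9]}
    - {"translation": [0.018, 0.029, 0.002], "angular": [0, 0, 5.9]}
    - {"translation": [0.021, 0.027, 0.002], "angular": [0, 0, 5.9]}
    - {"translation": [0.023, 0.025, 0.002], "angular": [0, 0, 5.9]}
    - {"translation": [0.026, 0.022, 0.002], "angular": [0, 0, 5.9]}
    - {"translation": [0.028, 0.02, 0.002], "angular": [0, 0, 5.9]}
  gripper: 0
  grip_force: 40

```text
time: 1.73
position: [0.5488, 0.1898, 0.1992]
tool_rot: [-3.131, -0.001, -0.464]
ft_force: [0.3, 1.0, -0.1]
width: 0.0001
```

>>> send_rows:
  moves:
    - {"translation": [0, -0.015, 0], "angular": [0, 0, -2]}
    - {"translation": [0, -0.015, 0], "angular": [0, 0, -2]}
    - {"translation": [0, 0, 0], "angular": [0, 0, 0]}
    - {"translation": [0, 0, 0.025], "angular": [0, 0, 0]}
    - {"translation": [0, 0, 0.025], "angular": [0, 0, 0]}
    - {"translation": [0, 0, 0.025], "angular": [0, 0, 0]}
    - {"translation": [0, 0, 0.025], "angular": [0, 0, 0]}
    - {"translation": [0, 0, 0.025], "angular": [0, 0, 0]}
    - {"translation": [0, 0, 0.01], "angular": [0, 0, 0]}
    - {"translation": [0, 0, 0], "angular": [0, 0, 0]}
    - {"translation": [0, 0, 0], "angular": [0, 0, 0]}

```text
time: 2.65
position: [0.567, 0.2223, 0.064]
tool_rot: [-3.128, -0.009, -0.384]
ft_force: [-0.1, -0.6, 0.5]
width: 0.0002
```

```bash
python3 - <<'E'
from h import *
o=get_obs();print(o['time'],o['position'],o['tool_rot'],o['ft_force']);say(snap('top','t1.png'));say(snap('side','s1.png'))
p=o['position'][:2];f=-.394;d=p-np.array([.754,-.063]);print(d@[np.cos(f),np.sin(f)],d@[-np.sin(f),np.cos(f)])
E
```

```text
2.65 [0.56696768 0.22232545 0.06403461] [-3.12837578 -0.00914443 -0.38386694] [-0.11016348 -0.56596747  0.52897514]
2.7 phi -0.3945 nose [0.4124 0.0792] piv [ 0.7539 -0.063 ] [206. 450.]
2.75 phi -0.3913 nose [0.4111 0.0768] piv [ 0.7531 -0.0643] [215. 454.]
-0.28223423066441183 0.1916651745878706
```

View pics/t1.png

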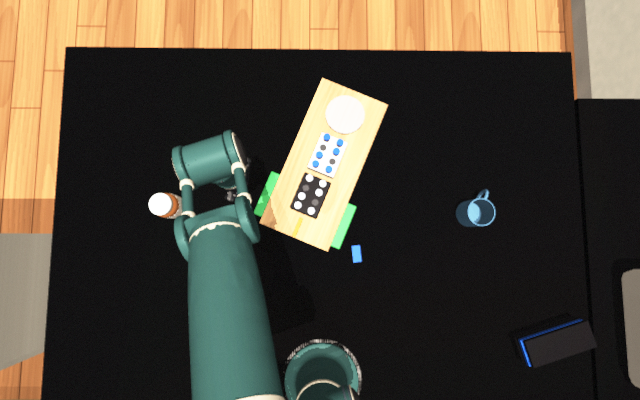

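>>> send_rows:
  moves:
    - {"translation": [-0.002, 0.007, 0.002], "angular": [0, 0, 0]}
    - {"translation": [-0.002, 0.007, 0.002], "angular": [0, 0, 0]}
    - {"translation": [-0.002, 0.007, 0.002], "angular": [0, 0, 0]}
    - {"translation": [-0.002, 0.007, 0.002], "angular": [0, 0, 0]}
    - {"translation": [0, 0.004, 0.002], "angular": [0, 0, 0]}
    - {"translation": [0, 0.002, 0], "angular": [0, 0, 0]}
    - {"translation": [0, 0.002, 0], "angular": [0, 0, 0]}
    - {"translation": [0, 0.002, 0], "angular": [0, 0, 0]}
    - {"translation": [0, 0.002, 0], "angular": [0, 0, 0]}

```text
time: 3.5
position: [0.548, 0.1854, 0.0608]
tool_rot: [-3.119, -0.02, -0.385]
ft_force: [0.1, -0.3, 0.3]
width: -0.0001
```

```bash
cat >> h.py <<'E'
def st(f=None):
    o=get_obs();p=o['position'];f=o['tool_rot'][2] if f is None else f;d=p[:2]-np.array([.754,-.063])
    print(round(o['time'],2),'p',p.round(4),'yaw',o['tool_rot'][2].round(3),'F',o['ft_force'].round(2),'deckxy',(d@[np.cos(f),np.sin(f)]).round(4),(d@[-np.sin(f),np.cos(f)]).round(4))
E
python3 -c "
from h import *
st(-.394);s=say();st(-.394)"
```

```text
3.5 p [0.548  0.1854 0.0608] yaw -0.385 F [ 0.07 -0.29  0.25] deckxy -0.2856 0.1503
3.55 phi -0.3945 nose [0.4124 0.0792] piv [ 0.7539 -0.063 ] [206. 450.]
3.55 p [0.5478 0.1851 0.0607] yaw -0.385 F [ 0.86 -0.06  1.11] deckxy -0.2856 0.15
```

>>> send_rows:
  moves:
    - {"translation": [0, 0.0017, 0.001], "angular": [0, 0, 0]}
    - {"translation": [0, 0.0017, 0.001], "angular": [0, 0, 0]}
    - {"translation": [0, 0.0017, 0.001], "angular": [0, 0, 0]}
    - {"translation": [0, 0.0017, 0], "angular": [0, 0, 0]}
    - {"translation": [0, 0.0017, 0], "angular": [0, 0, 0]}
    - {"translation": [0, 0.0017, 0], "angular": [0, 0, 0]}
    - {"translation": [0, 0.0017, 0], "angular": [0, 0, 0]}
    - {"translation": [0, 0.0017, 0], "angular": [0, 0, 0]}
    - {"translation": [0, 0.0017, 0], "angular": [0, 0, 0]}
    - {"translation": [0, 0.0017, 0], "angular": [0, 0, 0]}
    - {"translation": [0, 0.0017, 0], "angular": [0, 0, 0]}
    - {"translation": [0, 0.0017, 0], "angular": [0, 0, 0]}
    - {"translation": [0, 0.0017, 0], "angular": [0, 0, 0]}
    - {"translation": [0, 0.0017, 0], "angular": [0, 0, 0]}
    - {"translation": [0, 0.0017, 0], "angular": [0, 0, 0]}
    - {"translation": [0, 0.0017, 0], "angular": [0, 0, 0]}

```text
time: 4.88
position: [0.5372, 0.1584, 0.0568]
tool_rot: [-3.119, -0.02, -0.385]
ft_force: [0.2, 0.4, -0.7]
width: 0.0001
```

```bash
python3 -c "
from h import *
st(-.394)
for i in range(4):say()
st(-.394)"
```

```text
4.88 p [0.5372 0.1584 0.0568] yaw -0.385 F [ 0.25  0.41 -0.7 ] deckxy -0.2852 0.1212
4.93 phi -0.3391 nose [0.405  0.0599] piv [ 0.7539 -0.0632] [206. 450.]
4.98 phi -0.332 nose [0.404  0.0575] piv [ 0.7538 -0.0631] [206. 451.]
5.03 phi -0.3247 nose [0.4035 0.0547] piv [ 0.7542 -0.0633] [206. 450.]
5.08 phi -0.3179 nose [0.4026 0.0524] piv [ 0.7541 -0.0633] [206. 450.]
5.08 p [0.5373 0.1584 0.0568] yaw -0.385 F [-0.54 -0.51  0.14] deckxy -0.2851 0.1213
```

>>> send_rows:
  moves:
    - {"translation": [0, -0.004, -0.035], "angular": [0, 0, 0]}
    - {"translation": [0, -0.004, -0.035], "angular": [0, 0, 0]}
    - {"translation": [0, 0, -0.037], "angular": [0, 0, 0]}
    - {"translation": [0, 0, -0.037], "angular": [0, 0, 0]}
    - {"translation": [0.01, 0.036, 0], "angular": [0, 0, -2.36]}
    - {"translation": [0.0086, 0.0366, 0], "angular": [0, 0, -2.36]}
    - {"translation": [0.007, 0.037, 0], "angular": [0, 0, -2.36]}
    - {"translation": [0.0056, 0.037, 0], "angular": [0, 0, -2.36]}
    - {"translation": [0.004, 0.037, 0], "angular": [0, 0, -2.36]}
    - {"translation": [0.0025, 0.0375, 0], "angular": [0, 0, -2.36]}
    - {"translation": [0.001, 0.0375, 0], "angular": [0, 0, -2.36]}
    - {"translation": [-0.0006, 0.0375, 0], "angular": [0, 0, -2.36]}
    - {"translation": [-0.002, 0.0375, 0], "angular": [0, 0, -2.36]}
    - {"translation": [-0.0036, 0.0375, 0], "angular": [0, 0, -2.36]}
    - {"translation": [-0.005, 0.037, 0], "angular": [0, 0, -2.36]}
    - {"translation": [-0.0067, 0.037, 0], "angular": [0, 0, -2.36]}
    - {"translation": [0, 0, 0], "angular": [0, 0, 0]}

```text
time: 6.5
position: [0.4935, -0.3015, 0.2051]
tool_rot: [-3.14, -0.039, 0.146]
ft_force: [0.4, 0.3, -0.2]
width: 0.0001
```

```bash
python3 -c "
from h import *
st(.109);say(snap('top','t2.png'));say(capture('side'));say()
st(.109)"
```

```text
6.5 p [ 0.4935 -0.3015  0.2051] yaw 0.146 F [ 0.42  0.32 -0.2 ] deckxy -0.2849 -0.2088
6.55 phi -0.1427 nose [ 0.3877 -0.0112] piv [ 0.754  -0.0638] [206. 450.]
6.6 phi -0.1375 nose [ 0.3734 -0.0127] piv [ 0.7399 -0.0634] [212. 344.]
6.65 phi -0.1321 nose [ 0.3872 -0.0151] piv [ 0.7539 -0.0638] [206. 450.]
6.65 p [ 0.4938 -0.2953  0.2046] yaw 0.147 F [-0.08  0.17 -0.31] deckxy -0.2839 -0.2026
```

View pics/t2.png

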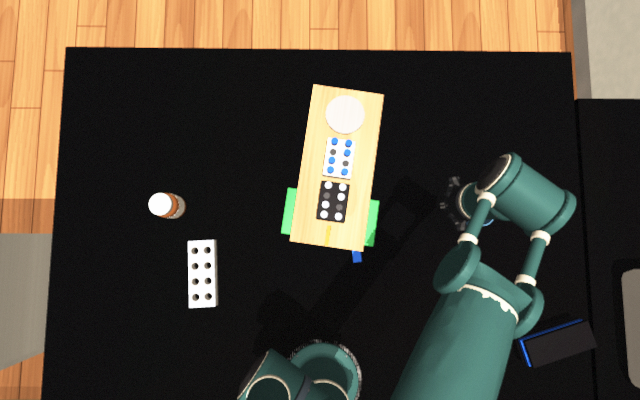

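>>> send_rows:
  moves:
    - {"translation": [0, -0.006, 0.03], "angular": [0, 0.4, 0.4]}
    - {"translation": [0, -0.006, 0.03], "angular": [0, 0.4, 0.4]}
    - {"translation": [0, -0.006, 0.03], "angular": [0, 0.4, 0.4]}
    - {"translation": [0, -0.006, 0.03], "angular": [0, 0.4, 0.4]}
    - {"translation": [0, -0.004, 0.025], "angular": [0, 0.4, 0.4]}
    - {"translation": [0, 0, 0.003], "angular": [0, 0, 0]}
    - {"translation": [0, 0, 0], "angular": [0, 0, 0]}

```text
time: 7.23
position: [0.5028, -0.2545, 0.0564]
tool_rot: [-3.135, -0.082, 0.119]
ft_force: [0.6, -0.4, 0.5]
width: 0.0
```

```bash
python3 -c "
from h import *
st(.109)
for i in range(3): say()
st(.109)"
```

```text
7.23 p [ 0.5028 -0.2545  0.0564] yaw 0.119 F [ 0.56 -0.44  0.52] deckxy -0.2705 -0.1631
7.28 phi -0.0682 nose [ 0.3848 -0.0389] piv [ 0.7539 -0.0641] [206. 450.]
7.33 phi -0.0635 nose [ 0.3847 -0.0406] piv [ 0.7539 -0.0641] [206. 450.]
7.38 phi -0.0585 nose [ 0.3845 -0.0425] piv [ 0.7539 -0.0642] [206. 451.]
7.38 p [ 0.5045 -0.2567  0.0589] yaw 0.119 F [ 0.02 -0.15 -0.13] deckxy -0.2691 -0.1654
```

>>> send_rows:
  moves:
    - {"translation": [-0.002, -0.0045, 0], "angular": [0, -0.6, 0]}
    - {"translation": [-0.002, -0.0045, 0], "angular": [0, -0.6, 0]}
    - {"translation": [-0.002, -0.0045, 0], "angular": [0, -0.6, 0]}
    - {"translation": [-0.002, -0.0045, 0], "angular": [0, -0.6, 0]}
    - {"translation": [-0.002, -0.0045, 0], "angular": [0, -0.6, 0]}
    - {"translation": [-0.002, -0.0045, 0], "angular": [0, -0.6, 0]}
    - {"translation": [0, -0.0045, 0], "angular": [0, -0.4, 0]}
    - {"translation": [0, -0.002, 0], "angular": [0, 0, 0]}

```text
time: 8.05
position: [0.4931, -0.226, 0.0672]
tool_rot: [3.135, -0.02, 0.118]
ft_force: [0.1, -0.2, -0.6]
width: -0.0001
```

```bash
python3 -c "
from h import *
st(.109)
for i in range(2): say()
st(.109)"
```

```text
8.05 p [ 0.4931 -0.226   0.0672] yaw 0.118 F [ 0.14 -0.19 -0.64] deckxy -0.2771 -0.1337
8.1 phi 0.0039 nose [ 0.3838 -0.0671] piv [ 0.7538 -0.0656] [448. 204.]
8.15 phi 0.0074 nose [ 0.3839 -0.068 ] piv [ 0.7539 -0.0652] [448. 205.]
8.15 p [ 0.493  -0.2261  0.067 ] yaw 0.118 F [-0.56 -0.24 -1.2 ] deckxy -0.2772 -0.1338
```

>>> send_rows:
  moves:
    - {"translation": [0, -0.002, 0.003], "angular": [0, 0, 0]}
    - {"translation": [0, -0.002, 0.003], "angular": [0, 0, 0]}
    - {"translation": [0, 0, 0], "angular": [0, 0, 0]}
    - {"translation": [0, 0, 0], "angular": [0, 0, 0]}
    - {"translation": [0, 0, 0], "angular": [0, 0, 0]}
    - {"translation": [0, 0.00076, 0], "angular": [0, 0, 0]}
    - {"translation": [0, 0.00076, 0], "angular": [0, 0, 0]}
    - {"translation": [0, 0.00076, 0], "angular": [0, 0, 0]}
    - {"translation": [0, 0.00076, 0], "angular": [0, 0, 0]}
    - {"translation": [0, 0.00076, 0], "angular": [0, 0, 0]}
    - {"translation": [0, 0.00076, 0], "angular": [0, 0, 0]}
    - {"translation": [0, 0.00076, 0], "angular": [0, 0, 0]}
    - {"translation": [0, 0.00076, 0], "angular": [0, 0, 0]}
    - {"translation": [0, 0.00076, 0], "angular": [0, 0, 0]}
    - {"translation": [0, 0.00076, 0], "angular": [0, 0, 0]}
    - {"translation": [0, 0.00076, 0], "angular": [0, 0, 0]}
    - {"translation": [0, 0.00076, 0], "angular": [0, 0, 0]}

```text
time: 9.57
position: [0.4935, -0.2326, 0.0599]
tool_rot: [3.135, -0.02, 0.117]
ft_force: [-0.0, -0.6, -0.1]
width: 0.0
```

```bash
python3 -c "
from h import *
st(.109)
for i in range(2): say()
st(.109)"
```

```text
9.57 p [ 0.4935 -0.2326  0.0599] yaw 0.117 F [-0.04 -0.62 -0.07] deckxy -0.2774 -0.1403
9.62 phi 0.1033 nose [ 0.3861 -0.1026] piv [ 0.7542 -0.0645] [450. 205.]
9.67 phi 0.1041 nose [ 0.3862 -0.1029] piv [ 0.7542 -0.0645] [450. 205.]
9.67 p [ 0.4935 -0.2327  0.0598] yaw 0.117 F [ 1.03 -0.42 -0.14] deckxy -0.2774 -0.1403
```

>>> send_rows:
  moves:
    - {"translation": [0, 0.0002, 0], "angular": [0, 0, 0]}
    - {"translation": [0, 0.0002, 0], "angular": [0, 0, 0]}
    - {"translation": [0, 0.0002, 0], "angular": [0, 0, 0]}
    - {"translation": [0, 0.0002, 0], "angular": [0, 0, 0]}
    - {"translation": [0, 0.0002, 0], "angular": [0, 0, 0]}

```text
time: 10.08
position: [0.4935, -0.2336, 0.0598]
tool_rot: [3.136, -0.02, 0.117]
ft_force: [-0.2, -0.6, 0.8]
width: -0.0004
```

```bash
python3 -c "
from h import *
st(.109)
for i in range(3): say()
st(.109)"
```

```text
10.08 p [ 0.4935 -0.2336  0.0598] yaw 0.117 F [-0.2  -0.55  0.79] deckxy -0.2775 -0.1412
10.13 phi 0.1033 nose [ 0.3861 -0.1026] piv [ 0.7542 -0.0645] [450. 205.]
10.18 phi 0.1033 nose [ 0.3861 -0.1026] piv [ 0.7542 -0.0644] [450. 205.]
10.23 phi 0.1031 nose [ 0.3861 -0.1025] piv [ 0.7542 -0.0645] [450. 205.]
10.23 p [ 0.4935 -0.2336  0.0598] yaw 0.117 F [-0.04  0.57  0.4 ] deckxy -0.2775 -0.1412
```

>>> send_rows:
  moves:
    - {"translation": [0, 0.01, 0], "angular": [0, 0, 0]}
    - {"translation": [0, 0.01, 0], "angular": [0, 0, 0]}
    - {"translation": [0, 0.01, 0], "angular": [0, 0, 0]}
    - {"translation": [0, 0, 0], "angular": [0, 0, 0]}

```text
time: 10.57
position: [0.4976, -0.2662, 0.0602]
tool_rot: [3.135, -0.02, 0.118]
ft_force: [0.4, -0.5, -0.3]
width: -0.0002
```

```bash
python3 -c "
from h import *
st(.109)
for i in range(4): say()
c=snap('side','s3.png'); say(c)
c=snap('top','t3.png'); h=hsv(c); H,S,V=[h[...,i].astype(int) for i in range(3)]
for a,cen,l in blobs((H>95)&(H<130)&(S>120)&(V>60),20):
  w=cast(c,cen,.002)[0]
  if w[0]<.42 and abs(w[1])<.25:
    print(a,w)
"
```

```text
10.57 p [ 0.4976 -0.2662  0.0602] yaw 0.118 F [ 0.38 -0.55 -0.29] deckxy -0.2769 -0.1741
10.62 phi 0.1013 nose [ 0.3862 -0.1019] piv [ 0.7543 -0.0645] [450. 205.]
10.67 phi 0.1013 nose [ 0.3862 -0.1019] piv [ 0.7543 -0.0645] [450. 205.]
10.72 phi 0.1013 nose [ 0.3862 -0.1018] piv [ 0.7543 -0.0645] [450. 205.]
10.77 phi 0.1012 nose [ 0.3862 -0.1018] piv [ 0.7543 -0.0645] [450. 205.]
10.82 phi 0.108 nose [ 0.3611 -0.107 ] piv [ 0.729  -0.0671] [319. 209.]
144 [ 0.35921885 -0.10468367  0.002     ]
```

View pics/t3.png

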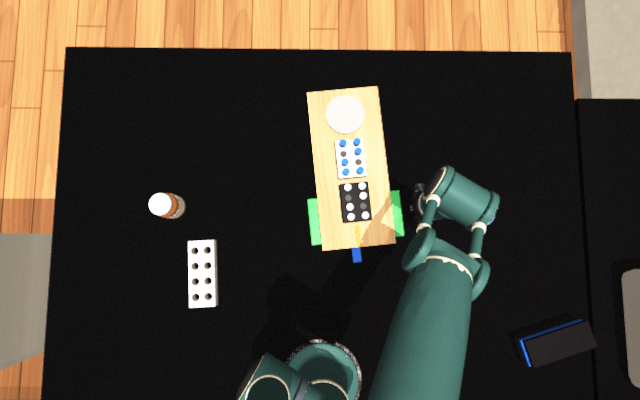

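>>> send_rows:
  moves:
    - {"translation": [0, 0.002, 0], "angular": [0, 0, 0]}
    - {"translation": [0, 0, -0.02], "angular": [0, 0, 0]}
    - {"translation": [0, 0, -0.02], "angular": [0, 0, 0]}
    - {"translation": [0, 0, -0.02], "angular": [0, 0, 0]}
    - {"translation": [0, 0, -0.02], "angular": [0, 0, 0]}
    - {"translation": [0, 0, 0], "angular": [0, 0, 0]}
    - {"translation": [0, 0, 0], "angular": [0, 0, 0]}
    - {"translation": [0, 0, 0], "angular": [0, 0, 0]}
    - {"translation": [0, 0, 0], "angular": [0, 0, 0]}
    - {"translation": [0, 0, 0], "angular": [0, 0, 0]}
    - {"translation": [0, 0, 0], "angular": [0, 0, 0]}
    - {"translation": [0, 0, 0], "angular": [0, 0, 0]}
    - {"translation": [0, 0, 0], "angular": [0, 0, 0]}
    - {"translation": [0, 0, 0], "angular": [0, 0, 0]}
    - {"translation": [0, 0, 0], "angular": [0, 0, 0]}
    - {"translation": [0, 0, 0], "angular": [0, 0, 0]}
    - {"translation": [0, 0, 0], "angular": [0, 0, 0]}
    - {"translation": [0, 0, 0], "angular": [0, 0, 0]}
    - {"translation": [0, 0, 0], "angular": [0, 0, 0]}
    - {"translation": [0, 0, 0], "angular": [0, 0, 0]}

```text
time: 12.53
position: [0.4901, -0.2605, 0.1337]
tool_rot: [-3.137, -0.007, 0.123]
ft_force: [-1.2, 0.0, 0.6]
width: -0.0003
```

```bash
python3 -c "
from h import *
st(.109)
for i in range(8): s=say()
"
```

```text
12.53 p [ 0.4901 -0.2605  0.1337] yaw 0.123 F [-1.19  0.04  0.56] deckxy -0.2838 -0.1676
12.58 phi 0.0998 nose [ 0.386  -0.1013] piv [ 0.7542 -0.0644] [450. 205.]
12.63 phi 0.0998 nose [ 0.386  -0.1013] piv [ 0.7542 -0.0644] [450. 205.]
12.68 phi 0.0998 nose [ 0.3862 -0.1013] piv [ 0.7543 -0.0644] [450. 205.]
12.73 phi 0.0998 nose [ 0.386  -0.1013] piv [ 0.7542 -0.0644] [450. 205.]
12.78 phi 0.0998 nose [ 0.386  -0.1013] piv [ 0.7542 -0.0644] [450. 205.]
12.83 phi 0.0998 nose [ 0.3862 -0.1013] piv [ 0.7543 -0.0644] [450. 205.]
12.88 phi 0.0998 nose [ 0.3862 -0.1013] piv [ 0.7543 -0.0644] [450. 205.]
12.93 phi 0.0998 nose [ 0.386  -0.1013] piv [ 0.7542 -0.0644] [450. 205.]
```

>>> send_rows:
  moves:
    - {"translation": [0, 0, -0.02], "angular": [0, 0, 0]}
    - {"translation": [0, 0, -0.02], "angular": [0, 0, 0]}
    - {"translation": [0, 0, 0], "angular": [0, 0, 0]}
    - {"translation": [0, 0, 0], "angular": [0, 0, 0]}
    - {"translation": [0, 0, 0], "angular": [0, 0, 0]}
    - {"translation": [0, 0, 0], "angular": [0, 0, 0]}
    - {"translation": [0, 0, 0], "angular": [0, 0, 0]}
    - {"translation": [0, 0, 0], "angular": [0, 0, 0]}
    - {"translation": [0, 0, 0], "angular": [0, 0, 0]}
    - {"translation": [0, 0, 0], "angular": [0, 0, 0]}
    - {"translation": [0, 0, 0], "angular": [0, 0, 0]}
    - {"translation": [0, 0, 0], "angular": [0, 0, 0]}
    - {"translation": [0, 0, 0], "angular": [0, 0, 0]}
    - {"translation": [0, 0, 0], "angular": [0, 0, 0]}
    - {"translation": [0, 0, 0], "angular": [0, 0, 0]}
    - {"translation": [0, 0, 0], "angular": [0, 0, 0]}
    - {"translation": [0, 0, 0], "angular": [0, 0, 0]}
    - {"translation": [0, 0, 0], "angular": [0, 0, 0]}
    - {"translation": [0, 0, 0], "angular": [0, 0, 0]}
    - {"translation": [0, 0, 0], "angular": [0, 0, 0]}

```text
time: 14.6
position: [0.4865, -0.2587, 0.1681]
tool_rot: [-3.131, 0.001, 0.123]
ft_force: [-0.7, 0.4, 0.3]
width: -0.0
```

```bash
python3 -c "
from h import *
s=say();st(.1)
if abs(s[0]-.0998)<.002: print(hand_in())
"
```

```text
14.65 phi 0.0998 nose [ 0.3862 -0.1013] piv [ 0.7543 -0.0644] [450. 205.]
14.65 p [ 0.4865 -0.2587  0.1681] yaw 0.123 F [0.78 0.51 0.48] deckxy -0.2857 -0.168
the job is handed in; nothing more can be done
None
```

The shelf is standing still with its nose on the blue tab, and the job was handed in at about 14.7 s. I gave it one gentle push on the left bump bar, to about 0.14 rad/s. I then lifted the hand over to the right bar and caught the shelf while drawing back at about half its speed.

- **Standstill:** with the hand clear, the shelf heading read 0.0998 rad at 12.6 s and again at 14.65 s, so no drift showed over those 2 s. Between release at about 10.3 s and 12.6 s it crept back about 0.003 rad.
- **Aim:** the line from the pivot to the tab measured about 0.105 rad. The nose is therefore about 0.005 rad, or under 2 mm, short of the tab's centre line. I left that alone rather than risk another push.
- **Disagreement:** the last side-camera reading was 0.108 rad, but the arm hid part of the shelf in that view. I went by the top camera.
- **Other things:** wrist forces stayed at noise level, around 1 N, at every reading. The last top view showed the jar and spare rack where they were. The arm hid the mug there, and I did not check it again afterwards.

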